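# Prove the emergency stop on the inspection plate

## Robot

A 6-joint arm with a two-finger parallel gripper is mounted at the origin on the work surface. World frame = base frame: x ahead of the robot, y to its left, z up, the work surface at z = 0. Lengths are in m, angles in rad, forces in N, time in s.
With the tool pointing down it reaches from about 0.275 to 0.775 m from the base axis. Payload 14.6 kg.
Tool frame: the origin (TCP) lies on the centre line of the jaws, within the pads' length; the fingertips stand 14 mm ahead of it and the grasp point (between the pads) lies 5 mm behind it; z points along the fingers, y is the line along which they close (so a half turn about z gives the same grasp; the last joint's range is limited). The gripper opens to 85 mm and grips with 20 to 120 N. Pads are 22 mm wide; open, the fingers measure 114 mm over their backs; the gripper's body (76 mm by 85 mm) begins 54 mm behind the grasp point. The pads swing forward as they close: fully open they stand 13 mm farther back than shut.
Start: joints at [-1.495, 0.263, -0.048, 1.259, 0, 1.415], TCP at [0.12, -0.511, 0.245] pointing down, gripper open.
Joint ranges: [-2.65, 2.65], [-0.89, 1.7], [-1.18, 1.37], [-2.13, 2.11], [-1.35, 1.29], [-3.14, 3.14]. Speed limits (rad/s): [1.89, 1.89, 2.57, 2.79, 3.14, 3.14].

## Interface

Orientations are given as [roll, pitch, yaw] about the fixed x, y, z axes, in that order (R = Rz(yaw) Ry(pitch) Rx(roll)).
In Python, from bench import robot gives the robot as it stands.
- The arm moves only by the tool step_arm, never from a script. Its argument "motion" is a list of rows, each a list of 7 numbers: the shift along the tool's x, y, z in mm, then the turn, a rotation vector about the tool's x, y, z in degrees, then the opening, from -1 (shut) to 1 (fully open). A call has 1 to 8 rows; each row shifts and turns the commanded pose from where the row before left it, along the tool's axes as they then stand; what a row does not reach is not made up. A row lasts 1/8 s, in which the tool goes at most 62.5 mm and 10.7 degrees, less where a joint would pass 70% of its speed; a pose out of reach is approached as far as the arm can. A call is refused whole if a number of a shift passes 62.5 or a number of a turn 10.7, either way. A call with a gripper value outside its range is refused whole. The fingers move at their own pace and stop on an object; the grip force is fixed at half the most. Time passes only in rows, so rows that do not move let the fingers close. It gives the time, the measured TCP pose, the force, the opening and the grip force at its end, in the units of the state.
- robot.get_obs(): the state, without advancing time (a new reading comes with each control period).
- robot.read_camera(name): name is "scene" or "top"; returns the picture (384x512x3 uint8, red, green, blue); there is no depth.
- robot.camera_params(name): a dict with "fx", "fy", "cx", "cy" (pixels), "R" (3x3) and "t" (3): a world point X has camera coordinates R X + t. Camera axes: x right, y down, z forward; pixel columns grow to the right and rows downward; lengths in m; the calibration is good to about 2 mm. A picture is of the moment at which its call begins. camera_params takes no time and is no camera call.
- robot.job_done(): hands the job in; it is judged then, once.
Trained networks look in the newest picture that a camera, given by its name, has taken for a name from the list of things; names that differ only in an ending like _2 or _b are one class to them, and where a whole thing is asked for, a point or a joint stands for the part that bears it (a point fixed in the world has none). Each returns a list of dicts, best first, with "p" (0 to 1); they miss things now and then, are a little off and sometimes report something else, mostly with a low value. They report only what shows in the picture. A call takes as long as a camera call. They do not tell look-alikes from the thing itself.
- robot.spot_in(camera, target): "location" ([x, y, z] in m, in the coordinates of the camera as it stood for that picture, good to about 4 mm: the middle of the surface that is visible of it).
- robot.silhouettes(camera, target): "mask" (384x512 bool, what is visible of it).
- robot.pinpoint(camera, target): "location" ([x, y, z] in m, in the coordinates of the camera as it stood for that picture, good to about 4 mm: a listed point, or the origin of a listed thing).
The state is a dict: "time": time; "joint_pos": joint angles; "qvel": joint speeds; "joint_efforts": joint torques, N m; "tcp_pos": TCP position; "tcp_rot": TCP orientation; "force": force on the tool from outside, world axes, zero at the start; "torque": the same for the moment, N m; "opening": opening from 0.0 (shut) to 1.0 (fully open); "finger_force": force on a finger pad.
Only numpy, scipy, OpenCV 4.12 (cv2) and the standard library are available. Lean on these libraries where they do the work, as an engineer would, in place of code of your own. Each camera call takes 0.05 s, during which the arm holds its last target. There are 200 camera calls.

## Task

Check the emergency stop before the shift: push the red mushroom button on the yellow box all the way down so that it locks, then turn its grip clockwise (seen from above) by about an eighth of a turn and let go, so that it unlocks and springs back up. Do not press the green start button on the grey box.

Things in the scene. Friction and masses are not known exactly. Their poses are not given: they have to be found in the camera images.
- stop_grip (a point): Top centre of the red stop's grip: a bar 36 mm long, 14 wide, 22 high, white line on top, across a round red cap of 44 mm diameter, 12 thick, on a stem. Box: yellow, 90 x 90 x 55 mm high, fixed, with a black collar 52 mm wide, 4 high. Button up: point 105 mm above the table, cap's upper face 22 mm lower, underside 34 mm lower. Moves and turns with the button: x along the bar, y across it, z up.
- stop_press (a joint): How far the red button is down, m: 0 up, 0.009 lowest (a hard stop). It takes 3 N at first, about 8 N near the bottom. Pushed past 0.008 it locks and, let go, stays at about 0.0075. Unlocked and let go, its spring lifts it to 0 at once.
- stop_twist (a joint): Turn of the red cap and grip, rad, clockwise seen from above: 0 at rest, 0.9 at the end stop. Pushing does not turn it. It takes under 0.1 N m. Past about 0.5 the lock is free, but fingers gripping the bar may still hold the button down: open them while it is turned and it rises; the cap then turns back to 0 by itself in about 2 s.
- start_press (a joint): How far the green start button is down, m: 0 up, 0.006 lowest; 3 N push it. A plain green dome of 44 mm diameter, top 89 mm above the table, on a grey box as big as the yellow one, 220 mm or more to its left or right. Brass flanges 48 mm wide, 14 mm high lie between the boxes.
Things that resemble listed ones, but are neither listed nor needed, are in the scene too. There is more than one size of the part that bears stop_grip; the job needs the larger. Several things look just like the part that bears start_press: the one meant starts farthest to the robot's right.

How it is judged:
On the way, in this order (a step that is already met when the one before it is completed fails the run):
1. the red button is down (more than 6.5 mm) and not yet turned (value of joint stop_press above 0.0065 m and value of joint stop_twist below 0.2 rad), for 0.2 s.
2. while down, its grip is turned clockwise by more than 0.3 rad (value of joint stop_press above 0.005 m and value of joint stop_twist above 0.3 rad), for 0.02 s.
At the end, for the whole second after the job is handed in: The red button is unlocked and back up (within 2 mm of fully up), the green button is up (value of joint each of stop_press, start_press below 0.002 m); the robot touches nothing.
It fails at once if the green start button is pressed by more than 2.5 mm (value of joint start_press above 0.0025 m).
It also fails if it takes over 38 s, if anything falls off the work surface, if the arm or the gripper's body presses on something with over 40 N, if the wrist force passes 120 N, or if a joint passes its speed limit or range.

## Working session

There is one attempt and no reset: what is moved stays moved. The work goes in short steps, Python scripts to look and compute and a tool call to move; the robot and the scene stay as the last step left them, time stands still between calls to the robot, and variables do not carry over. Pictures are saved under pics/ and viewed, at most 10 in all, crops included, and the job is handed in when it is done.

Besides the shell and the picture viewer there is one more tool, called after "Call:" in YAML: its name, and indented under it one key for each argument. step_arm: Moves the arm, as the interface text tells. Its arguments: {"type":"object","properties":{"motion":{"type":"array"}},"required":["motion"]}

```bash
mkdir -p pics; cat > h.py <<'E'
from bench import robot
import numpy as np, cv2
def world(c,p):
    P=robot.camera_params(c); return np.array(P["R"]).T@(np.array(p)-np.array(P["t"]))
def ray(c,u,v,z):
    P=robot.camera_params(c);R=np.array(P["R"]);o=-R.T@np.array(P["t"])
    d=R.T@np.array([(u-P["cx"])/P["fx"],(v-P["cy"])/P["fy"],1]); return o+d*(z-o[2])/d[2]
def px(c,X):
    P=robot.camera_params(c);q=np.array(P["R"])@np.array(X)+np.array(P["t"]);return np.round([q[0]/q[2]*P["fx"]+P["cx"],q[1]/q[2]*P["fy"]+P["cy"]],1)
E
python3 - <<'E'
from h import *
ims=[]
for c in("top","scene"):
    im=robot.read_camera(c); cv2.imwrite(f"pics/{c}0.png",cv2.resize(im[:,:,::-1],(800,600)))
    for t in("stop_grip","start_press"):
        for d in robot.pinpoint(c,t):
            w=world(c,d["location"]); print(c,t,round(d["p"],2),w.round(3),px(c,w))
print(robot.get_obs())
E
```

```text
top stop_grip 0.81 [0.47  0.178 0.108] [165.1 238.1]
top stop_grip 0.65 [0.33  0.214 0.072] [148.3 309.8]Traceback (most recent call last):
  File "<stdin>", line 6, in <module>
ValueError: it knows: stop_grip
```

View pics/top0.png

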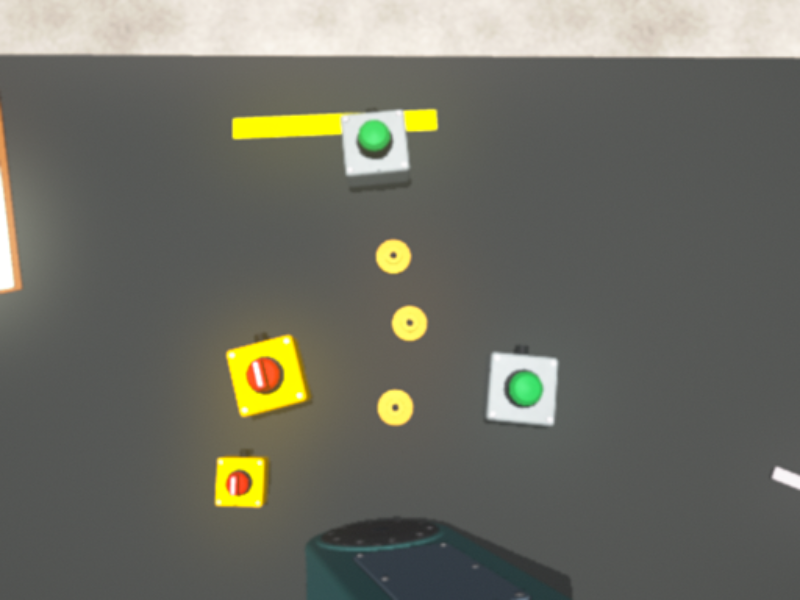

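The top picture shows the large yellow box with its red stop at (264,375) of 800x600, its white line nearly along the image's vertical. The smaller look-alike is at (240,482), with green buttons at (525,388) and (374,136) and flanges in between. Next I measure the centre and the bar's direction.

```bash
python3 - <<'E'
from h import *
c="top"; im=robot.read_camera(c)
crop=im[205:280,135:205]; t=cv2.resize(crop,(560,600),interpolation=cv2.INTER_CUBIC)[:,:,::-1]
s=robot.read_camera("scene")
cv2.imwrite("pics/crop1.png",t); cv2.imwrite("pics/scene1.png",cv2.resize(s[:,:,::-1],(800,600)))
for cc in("top","scene"):
    for d in robot.pinpoint(cc,"stop_grip"):
        w=world(cc,d["location"]); print(cc,round(d["p"],2),w.round(4),px(cc,w))
# white line within red cap
hsv=cv2.cvtColor(im,cv2.COLOR_RGB2HSV)
red=((hsv[...,0]<8)|(hsv[...,0]>172))&(hsv[...,1]>120)
sub=np.zeros_like(red);sub[225:255,150:190]=1
ys,xs=np.nonzero(red&sub); print("red c",xs.mean(),ys.mean(),xs.min(),xs.max(),ys.min(),ys.max())
wh=(im.min(2)>140)&sub; wh[:, :158]=0; wh[:,182:]=0
ys,xs=np.nonzero(wh); print("white",len(xs),xs.mean(),ys.mean())
P=np.array([ray(c,x,y,.105)[:2] for x,y in zip(xs,ys)])
m=P.mean(0);u,S,v=np.linalg.svd(P-m);print("white world",m,"dir",v[0],np.degrees(np.arctan2(v[0][1],v[0][0])),S)
o=robot.get_obs();print(o["tcp_pos"],o["tcp_rot"],o["force"],o["time"],o["opening"])
print(robot.camera_params("top"))
E
```

```text
top 0.94 [0.4699 0.1783 0.1076] [165.2 238.4]
top 0.75 [0.3279 0.2115 0.0741] [149.5 311. ]
scene 0.5 [0.3276 0.2101 0.0723] [390.6 190.1]
red c 167.52739726027397 238.55479452054794 159 175 230 248
white 62 164.5 239.0
white world [0.46876086 0.18008659] dir [-0.96718352 -0.25407879] -165.28099402431837 [0.06804019 0.01711473]
[ 0.12008132 -0.51099907  0.24512861] [-3.14125096e+00 -5.15832597e-05  2.30792827e-01] [ 0.25222738 -1.50600882  0.12543687] 0.3 1.0018950966682674
{'fx': 430.9683567393765, 'fy': 430.9683567393765, 'cx': 253.96059669814434, 'cy': 191.85585442810668, 'R': array([[ 0.00662073, -0.99995182, -0.00724773],
       [-0.99028285, -0.00554954, -0.1389571 ],
       [ 0.13891019,  0.0080973 , -0.99027188]]), 't': array([0.00313027, 0.57179638, 0.87853701])}
```

View pics/crop1.png

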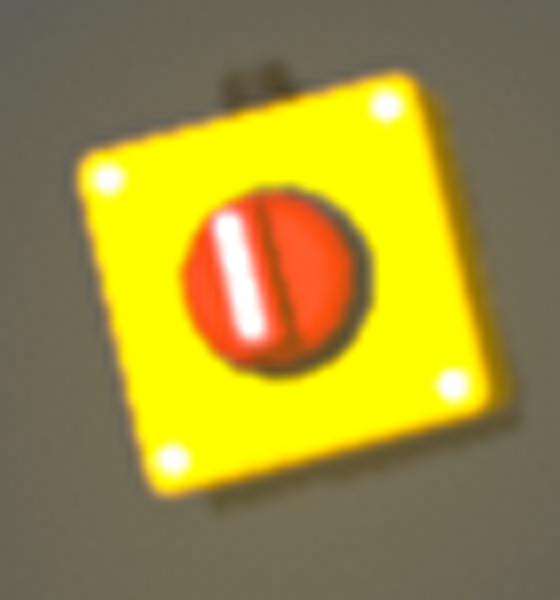

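View pics/scene1.png

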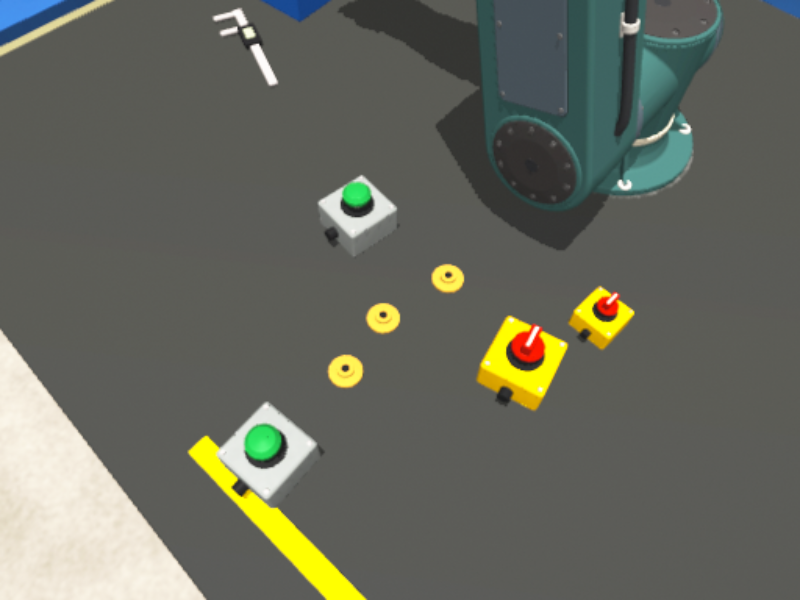

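The top crop puts the white line from (226,212) to (256,335), so the bar's centre is about (0.4695, 0.1795) and its yaw about 14.3°. The scene picture agrees, with the large stop at (528,345) of 800x600. Joint 6's range means I have to use the half-turned grasp. I now work out the transfer rows.

```bash
python3 - <<'E'
from h import *
y=.2308;p=np.array([.12,-.511]);T=np.array([.4695,.1795])
for i in range(18):
    d=(T-p)/(18-i)*1000
    r=[round(d@[np.cos(y),np.sin(y)]),round(d@[np.sin(y),-np.cos(y)])]
    p=p+(r[0]*np.array([np.cos(y),np.sin(y)])+r[1]*np.array([np.sin(y),-np.cos(y)]))/1000
    y+=np.radians(10); print(r,end=" ")
print(p,y)
E
```

```text
[28, -33] [33, -28] [37, -21] [40, -15] [42, -7] [43, 0] [42, 8] [40, 15] [37, 22] [33, 28] [28, 33] [22, 37] [15, 40] [7, 42] [0, 43] [-7, 43] [-15, 41] [-22, 37] [0.46991129 0.17946046] 3.3723926535897917
```

Call:
step_arm:
  motion:
    - [28,-33,0,0,0,-10,1]
    - [33,-28,0,0,0,-10,1]
    - [37,-21,0,0,0,-10,1]
    - [40,-15,0,0,0,-10,1]
    - [42,-7,0,0,0,-10,1]
    - [43,0,0,0,0,-10,1]
    - [42,8,0,0,0,-10,1]
    - [40,15,0,0,0,-10,1]

```text
time: 1.3
tcp_pos: [0.2761, -0.2043, 0.2454]
tcp_rot: [3.141, 0.0, 1.632]
force: [0.3, -0.6, 0.0]
opening: 0.999
finger_force: 0.0
```

Call:
step_arm:
  motion:
    - [37,22,0,0,0,-10,1]
    - [33,28,0,0,0,-10,1]
    - [28,33,0,0,0,-10,1]
    - [22,37,0,0,0,-10,1]
    - [15,40,0,0,0,-10,1]
    - [7,42,0,0,0,-10,1]
    - [0,43,0,0,0,-10,1]
    - [-7,43,0,0,0,-10,1]

```text
time: 2.3
tcp_pos: [0.4309, 0.1037, 0.2453]
tcp_rot: [-3.142, 0.0, 3.029]
force: [1.2, -2.0, 0.0]
opening: 0.996
finger_force: 0.0
```

Call:
step_arm:
  motion:
    - [-15,41,0,0,0,-10,1]
    - [-22,37,0,0,0,-10,1]
    - [0,0,0,0,0,-1,1]
    - [0,0,0,0,0,0,1]

```text
time: 2.8
tcp_pos: [0.4696, 0.1791, 0.2451]
tcp_rot: [-3.141, -0.001, -2.894]
force: [-0.8, -0.7, 1.1]
opening: 1.0
finger_force: 0.0
```

Call:
step_arm:
  motion:
    - [0,0,40,0,0,0,1]
    - [0,0,40,0,0,0,1]
    - [0,0,35,0,0,0,1]
    - [0,0,0,0,0,0,1]

```text
time: 3.3
tcp_pos: [0.4684, 0.1782, 0.1291]
tcp_rot: [3.142, -0.004, -2.896]
force: [-1.3, 0.1, 0.7]
opening: 0.999
finger_force: 0.0
```

```bash
python3 - <<'E'
from h import *
s=robot.read_camera("scene");a=s[130:270,250:440];b=robot.read_camera("top")[180:300,100:260]
cv2.imwrite("pics/n2.png",np.hstack([cv2.resize(a,(440,324),interpolation=2),cv2.resize(b,(360,324),interpolation=2)])[:,:,::-1])
for c in("scene","top"):
    for d in robot.pinpoint(c,"stop_grip"): w=world(c,d["location"]);print(c,d["p"],w.round(4))
E
```

```text
scene 0.94 [0.469  0.1765 0.1063]
scene 0.37 [0.3281 0.2107 0.0764]
top 0.6 [0.3281 0.2139 0.0733]
top 0.38 [0.4698 0.1777 0.1066]
```

View pics/n2.png

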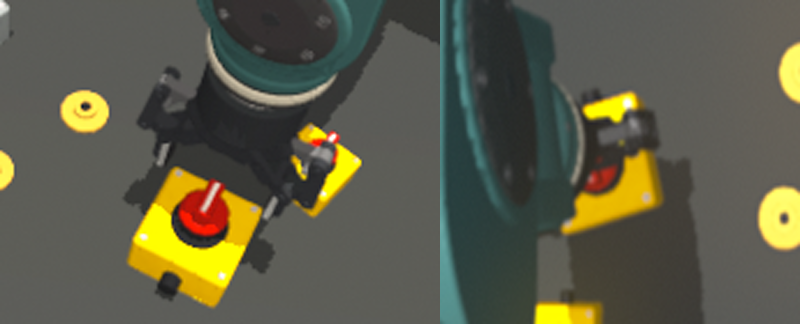

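The picture shows the fingers on either side of the bar, well centred on the large stop. Next I lower and grip.

Call:
step_arm:
  motion:
    - [0,0,15,0,0,0,1]
    - [0,0,14,0,0,0,1]
    - [0,0,0,0,0,0,1]
    - [0,0,0,0,0,0,-0.2]
    - [0,0,0,0,0,0,-0.5]
    - [0,0,0,0,0,0,-1]
    - [0,0,0,0,0,0,-1]
    - [0,0,0,0,0,0,-1]

```text
time: 4.5
tcp_pos: [0.4701, 0.1791, 0.1014]
tcp_rot: [-3.141, 0.0, -2.894]
force: [1.4, -4.2, 2.8]
opening: 0.148
finger_force: 61.0
```

Call:
step_arm:
  motion:
    - [0,0,3,0,0,0,-1]
    - [0,0,3,0,0,0,-1]
    - [0,0,2.5,0,0,0,-1]
    - [0,0,0,0,0,0,-1]
    - [0,0,0,0,0,0,-1]

```text
time: 5.12
tcp_pos: [0.4701, 0.1791, 0.0928]
tcp_rot: [-3.141, 0.0, -2.894]
force: [-0.0, -5.4, 5.6]
opening: 0.143
finger_force: 61.4
```

Call:
step_arm:
  motion:
    - [0,0,1,0,0,0,-1]
    - [0,0,0,0,0,0,-1]
    - [0,0,0,0,0,0,-1]

```text
time: 5.5
tcp_pos: [0.4703, 0.1792, 0.0925]
tcp_rot: [-3.141, 0.001, -2.893]
force: [-3.9, -5.9, 17.9]
opening: 0.144
finger_force: 63.1
```

The force rose at the hard stop, so the button is fully down and locked. I ease off slightly, then twist.

Call:
step_arm:
  motion:
    - [0,0,-0.7,0,0,0,-1]
    - [0,0,0,0,0,0,-1]
    - [0,0,0,0,0,9,-1]
    - [0,0,0,0,0,9,-1]
    - [0,0,0,0,0,9,-1]
    - [0,0,0,0,0,9,-1]
    - [0,0,0,0,0,4,-1]
    - [0,0,0,0,0,0,-1]

```text
time: 6.5
tcp_pos: [0.4701, 0.1783, 0.0926]
tcp_rot: [-3.139, 0.002, 2.69]
force: [-1.9, -11.6, 8.2]
opening: 0.146
finger_force: 61.8
```

Call:
step_arm:
  motion:
    - [0,0,0,0,0,0,1]
    - [0,0,0,0,0,0,1]
    - [0,0,0,0,0,0,1]
    - [0,0,0,0,0,0,1]
    - [0,0,0,0,0,0,1]

```text
time: 7.12
tcp_pos: [0.47, 0.1794, 0.0924]
tcp_rot: [-3.142, -0.0, 2.692]
force: [0.2, 0.1, -0.4]
opening: 1.001
finger_force: 0.0
```

Call:
step_arm:
  motion:
    - [0,0,-20,0,0,0,1]
    - [0,0,-40,0,0,0,1]
    - [0,0,-40,0,0,0,1]
    - [0,50,0,0,0,0,1]
    - [0,50,0,0,0,0,1]
    - [0,-50,0,0,0,0,1]
    - [0,0,0,0,0,0,1]
    - [0,0,0,0,0,0,1]

```text
time: 8.12
tcp_pos: [0.4919, 0.2244, 0.1926]
tcp_rot: [3.141, 0.0, 2.691]
force: [-0.6, 0.0, 0.2]
opening: 1.0
finger_force: 0.0
```

Call:
step_arm:
  motion:
    - [0,0,0,0,0,0,1]
    - [0,0,0,0,0,0,1]
    - [0,0,0,0,0,0,1]
    - [0,0,0,0,0,0,1]
    - [0,0,0,0,0,0,1]
    - [0,0,0,0,0,0,1]
    - [0,0,0,0,0,0,1]
    - [0,0,0,0,0,0,1]

```text
time: 9.12
tcp_pos: [0.4917, 0.2244, 0.1925]
tcp_rot: [-3.142, -0.0, 2.692]
force: [0.7, -0.2, 1.1]
opening: 0.999
finger_force: 0.0
```

```bash
python3 - <<'E'
from h import *
s=robot.read_camera("scene");cv2.imwrite("pics/n3.png",cv2.resize(s[130:270,250:440],(760,560),interpolation=2)[:,:,::-1])
for d in robot.pinpoint("scene","stop_grip"): w=world("scene",d["location"]);print(d["p"],w.round(4))
E
```

```text
0.62 [0.4716 0.1782 0.1043]
```

View pics/n3.png

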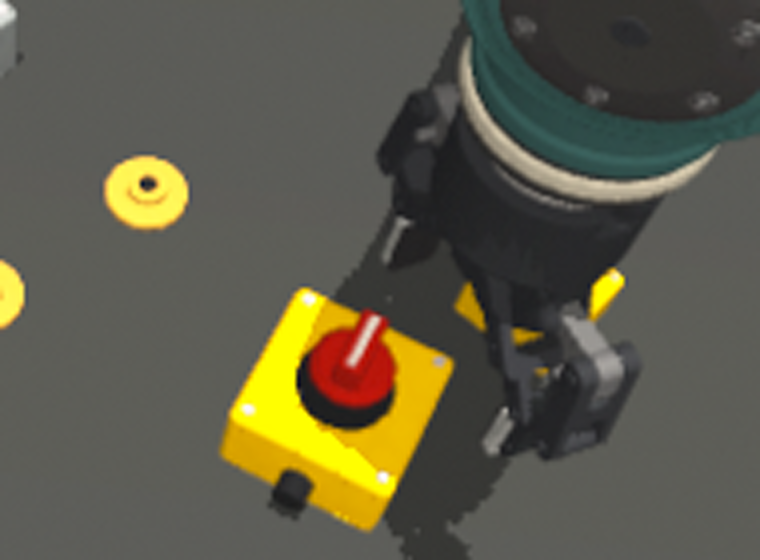

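The picture shows the bar turned back to rest, its white line centred at (365,340) in the crop, or (341,215) in the full frame. That matches its pixel before pressing, so the button is up, and the arm is clear of everything.

```bash
python3 -c "
from bench import robot
print(robot.job_done())"
```

```text
the job is handed in; nothing more can be done
None
```

I pushed the red emergency stop down until it locked, turned it clockwise about 0.7 rad, a little under an eighth of a turn, and released it; the last picture shows it back up. The arm stayed clear of the green start button, and I handed the job in at about 9 s; no verdict came back.

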